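# Count to the third gap of the sample rack and push the box in

## Task

File the canteen's food sample box: with the fingers shut, start at the blue-capped end of the white sample rack and run the fingertips along the top of its dark steel back rail to count the gaps, full and empty alike, touching the rail over the first, the second and then the third gap, and no farther along. Then push the red-lidded box across the table into that third gap through the rack's open front, until it is fully home against the back of the rack. Only push the box, never lift or tip it, and leave the other boxes, the cup and the bottle where they are.

Things in the scene. Friction and masses are not known exactly. Their poses are not given: they have to be found in the camera images.
- rack: white rack fixed to the table, 6 equal gaps in a row. Origin: table height, mid width and depth. x into the gaps (open front faces the robot), y left along the row. Gap centres y = 170, 102, 34, -34, -102, -170 mm. No floor: boxes slide on the table. Dividers 44 mm high, from x = -34 mm to the back face at +34; 62 mm free at the mouth. A box that is home stands out 12 mm, its centre at x = -6 mm.
- rail1: stretch of the rack's flat dark steel back rail over gap 1 from the left (+y): 64 mm long, 18 mm wide, rigid; origin at the centre of its top face, 62 mm above the table, at rack x = 43 mm; axes as the rack's. Stretches lie level end to end, 4 mm of divider between; only shut fingers touch one at a time.
- rail2: stretch of the rack's flat dark steel back rail over gap 2 from the left (+y): 64 mm long, 18 mm wide, rigid; origin at the centre of its top face, 62 mm above the table, at rack x = 43 mm; axes as the rack's.
- rail3: stretch of the rack's flat dark steel back rail over gap 3 from the left (+y): 64 mm long, 18 mm wide, rigid; origin at the centre of its top face, 62 mm above the table, at rack x = 43 mm; axes as the rack's.
- rail4: stretch of the rack's flat dark steel back rail over gap 4 from the left (+y): 64 mm long, 18 mm wide, rigid; origin at the centre of its top face, 62 mm above the table, at rack x = 43 mm; axes as the rack's.
- rail5: stretch of the rack's flat dark steel back rail over gap 5 from the left (+y): 64 mm long, 18 mm wide, rigid; origin at the centre of its top face, 62 mm above the table, at rack x = 43 mm; axes as the rack's.
- rail6: stretch of the rack's flat dark steel back rail over gap 6 from the left (+y): 64 mm long, 18 mm wide, rigid; origin at the centre of its top face, 62 mm above the table, at rack x = 43 mm; axes as the rack's.
- blue_cap: blue plastic end cap, 90 x 14 x 64 mm high, fixed on one end of the rack (the left or the right end, at rack y = +213 or -213 mm); gap counting starts here. Origin at table height, at rack x = 0.
- grey_cap: grey plastic end cap of the same size, on the rack's other end. Origin likewise.
- red_box_mid (a point): food sample box, clear plastic body with a red lid, one rigid piece 80 x 54 x 45 mm high (long side along its own x), to be pushed; loose on the table before the rack, turned up to 0.3 rad from it; 0.14 to 0.28 kg, friction 0.5 to 0.7. This point is its centre, 22.5 mm above the table; x points to the rack.
- green_box_mid (a point): food sample box, clear plastic body with a green lid, one rigid piece 80 x 54 x 45 mm high (long side along its own x), already filed in one of the gaps: a bystander. Point at its centre.
- yellow_box_mid (a point): food sample box, clear plastic body with a yellow lid, one rigid piece 80 x 54 x 45 mm high (long side along its own x), already filed in another gap: a bystander. Point at its centre. Neither filed box is in the third gap.
- cup_mid (a point): brown paper cup with greens in it, rim 74 mm across, 85 mm high (greens to 115 mm), a bystander. Point on its axis half-way up.
- reagent_mid (a point): reagent bottle with red cap and paper label, 48 mm across, 110 mm high, a bystander. Point on its axis half-way up.
- red_box: the same red-lidded box, origin at the centre of its underside, axes as its centre point.

How it is judged:
On the way, in this order (a step that is already met when the one before it is completed fails the run):
1. the fingers touch the back rail over the first gap from the blue cap (((y of blue_cap in the frame of rack above 0 m and contact force between the fingers and rail1 above 0.2 N) or (y of blue_cap in the frame of rack below 0 m and contact force between the fingers and rail6 above 0.2 N))), for 0.02 s.
2. the fingers touch the back rail over the second gap from the blue cap (((y of blue_cap in the frame of rack above 0 m and contact force between the fingers and rail2 above 0.2 N) or (y of blue_cap in the frame of rack below 0 m and contact force between the fingers and rail5 above 0.2 N))), for 0.02 s.
3. the fingers touch the back rail over the third gap from the blue cap (((y of blue_cap in the frame of rack above 0 m and contact force between the fingers and rail3 above 0.2 N) or (y of blue_cap in the frame of rack below 0 m and contact force between the fingers and rail4 above 0.2 N))), for 0.02 s.
4. the red-lidded box is home in the third gap from the blue cap (((y of blue_cap in the frame of rack above 0 m and y of red_box_mid in the frame of rack between 0.025 and 0.043 m and x of red_box_mid in the frame of rack above -0.011 m and angle between the x axis of red_box_mid and the x axis of rack, either way round below 0.15 rad and height (world z) of red_box_mid below 0.027 m and angle between red_box_mid's own z axis and vertical below 0.06 rad) or (y of blue_cap in the frame of rack below 0 m and y of red_box_mid in the frame of rack between -0.043 and -0.025 m and x of red_box_mid in the frame of rack above -0.011 m and angle between the x axis of red_box_mid and the x axis of rack, either way round below 0.15 rad and height (world z) of red_box_mid below 0.027 m and angle between red_box_mid's own z axis and vertical below 0.06 rad))), for 0.2 s.
At the end, for the whole second after the job is handed in: The red-lidded box stands at rest on the table in the third gap from the blue-capped end, its far face within 5 mm of the rack's back and its length within 0.15 rad of the gap; the other boxes, the cup and the bottle stand within 15 mm of where they began (((y of blue_cap in the frame of rack above 0 m and y of red_box_mid in the frame of rack between 0.025 and 0.043 m) or (y of blue_cap in the frame of rack below 0 m and y of red_box_mid in the frame of rack between -0.043 and -0.025 m)) and x of red_box_mid in the frame of rack above -0.011 m and angle between the x axis of red_box_mid and the x axis of rack, either way round below 0.15 rad and height (world z) of red_box_mid below 0.027 m and angle between red_box_mid's own z axis and vertical below 0.06 rad and linear speed of red_box below 0.01 m/s and distance of each of green_box_mid, yellow_box_mid, cup_mid, reagent_mid from where it was at the start of the episode below 0.015 m); the robot touches nothing.
It fails at once if the fingers touch the rail beyond the third gap from the blue cap ((y of blue_cap in the frame of rack above 0 m and (contact force between the fingers and rail4 above 0.2 N or contact force between the fingers and rail5 above 0.2 N or contact force between the fingers and rail6 above 0.2 N)) or (y of blue_cap in the frame of rack below 0 m and (contact force between the fingers and rail3 above 0.2 N or contact force between the fingers and rail2 above 0.2 N or contact force between the fingers and rail1 above 0.2 N))).
It fails at once if the red-lidded box is lifted or tipped (height (world z) of red_box_mid above 0.035 m or angle between red_box_mid's own z axis and vertical above 0.3 rad).
It fails at once if another box, the cup or the bottle is moved by more than 15 mm, lifted or knocked over (distance of any of green_box_mid, yellow_box_mid, cup_mid, reagent_mid from where it was at the start of the episode above 0.015 m or angle between any of green_box_mid, yellow_box_mid, cup_mid, reagent_mid's own z axis and vertical above 0.25 rad).
It also fails if it takes over 64 s, if anything falls off the work surface, if the arm or the gripper's body presses on something with over 40 N, if the wrist force passes 120 N, or if a joint passes its speed limit or range.

## Robot

A 6-joint arm with a two-finger parallel gripper is mounted at the origin on the work surface. World frame = base frame: x ahead of the robot, y to its left, z up, the work surface at z = 0. Lengths are in m, angles in rad, forces in N, time in s.
With the tool pointing down it reaches from about 0.4 to 0.825 m from the base axis. Payload 7 kg.
Tool frame: the origin (TCP) lies at the very end of the fingers, on their centre line; the grasp point (between the pads) lies 19 mm behind it; z points along the fingers, y is the direction in which the jaws open and shut (so a half turn about z gives the same grasp; the last joint's range is limited). The gripper opens to 88 mm and grips with 3 to 60 N. Pads are 19 mm wide; open, the fingers measure 130 mm over their backs; the gripper's body (78 mm by 193 mm) begins 47 mm behind the grasp point.
Start: joints at [1.472, 0.359, 0.012, 0, -1.224, -0.288], TCP at [0.255, 0.625, 0.227] pointing down, gripper open.
Joint ranges: [-3.07, 3.07], [-1.43, 2.12], [-1.02, 1.25], [-3.03, 1.67], [-3.05, -0], [-3.03, 3.03]. Speed limits (rad/s): [2.39, 2.39, 3.01, 3.14, 3.14, 3.14].

## Interface

Orientations are given as [roll, pitch, yaw] about the fixed x, y, z axes, in that order (R = Rz(yaw) Ry(pitch) Rx(roll)).
In Python, from station import arm gives the robot as it stands.
- The arm moves only by the shell command python3 -m inch 'ROWS' [FORCE]. ROWS is text: rows parted by semicolons, each of 7 numbers parted by spaces: the closure, from 0 (fully open) to 1 (shut), then the shift along the tool's x, y, z each as a share of 300 mm, from -1 to 1, then the turn, a rotation vector about the tool's x, y, z each as a share of 60 degrees, from -1 to 1. In form: grip tx ty tz rx ry rz; .... A call has 1 to 12 rows; each row is the pose to reach, as a shift and turn from the pose commanded when the call began, along the tool's axes at that moment; what a row does not reach only later rows make up. A row lasts 1/10 s, in which the tool goes at most 50 mm and 8.59 degrees, less where a joint would pass 70% of its speed; a pose out of reach is approached as far as the arm can. A call with a number of a shift or a turn outside -1 to 1 is refused whole. A call with a gripper value outside its range is refused whole. The fingers move at their own pace and stop on an object; FORCE is the grip in N (left out, the last holds). Time passes only in rows, so rows that repeat a pose let the fingers close. It gives the time, the measured TCP pose, the force and the opening at its end, in the units of the state.
- arm.get_state(): the state, without advancing time (a new reading comes with each control period).
- arm.grab_frame(name): name is "side" or "top" or "wrist"; returns a dict with "img" (480x640x3 uint8, red, green, blue), "range_z" (480x640 float32, m along the optical axis (not along the pixel's ray), 0 where there is no reading), "fx", "fy", "cx", "cy" (pixels), "dist" ([k1, k2, p1, p2, k3] as OpenCV has them; the pictures are not rectified), "extrinsics" (4x4, takes a point from world to camera coordinates); the wrist camera has in their place "tool_from_camera" (4x4, takes a point from camera to tool coordinates, whose origin is the TCP and whose axes are the flange's). Camera axes: x right, y up, looking along -z (the intrinsics and any distortion apply to the point x, -y, -z); pixel columns grow to the right and rows downward; lengths in m; the calibration is good to about 2 mm. A picture is of the moment at which its call begins: read the wrist's pose just before it.
- arm.job_done(): hands the job in, once; it reports no verdict.
The state is a dict: "t": time; "q": joint angles; "qd": joint speeds; "joint_efforts": joint torques, N m; "eef_pos": TCP position; "ee_rot": TCP orientation; "force": force on the tool from outside, world axes, zero at the start; "moment": the same for the moment, N m; "width": finger opening in m.
Only numpy, scipy, OpenCV 4.12 (cv2) and the standard library are available. Lean on these libraries where they do the work, as an engineer would, in place of code of your own. Each camera call takes 0.05 s, during which the arm holds its last target.

## Working session

There is one attempt and no reset: what is moved stays moved. The work goes in short steps, Python scripts to look and compute and a shell command to move; the robot and the scene stay as the last step left them, time stands still between calls to the robot, and variables do not carry over. Pictures are saved under pics/ and viewed, and the job is handed in when it is done.

```bash
ls; mkdir -p pics; python3 - <<'E'
from station import arm
import cv2,numpy as np
s=arm.get_state();print(s)
for n in("top","side","wrist"):
    f=arm.grab_frame(n);cv2.imwrite(f"pics/{n}0.png",f["img"][:,:,::-1]);np.savez(f"{n}0.npz",**f)
    print(n,f["fx"],f["fy"],f["cx"],f["cy"],f["dist"],f.get("extrinsics",f.get("tool_from_camera")))
E
```

```text
pics
{'t': 0.0, 'q': array([ 1.47207929e+00,  3.59392181e-01,  1.10656093e-02, -3.45066661e-04,
       -1.22412375e+00, -2.88131545e-01]), 'qd': array([ 2.09216916e-03,  9.56906320e-05, -3.45635909e-04,  5.55728002e-04,
       -3.73483446e-04,  2.52429914e-06]), 'joint_efforts': array([ 5.64721831e-04, -5.82716238e+01,  2.93055475e+01,  6.99728832e+00,
        6.95289214e-03, -1.73808612e-04]), 'eef_pos': array([0.25448045, 0.62465707, 0.22562313]), 'ee_rot': array([ 3.13991465e+00, -1.59034554e-04, -3.86965961e-01]), 'force': array([-1.40668706, -0.34740532, -0.08225888]), 'moment': array([-0.05682815,  0.05460648,  0.0241943 ]), 'width': 0.08763801982274615}
top 568.120646815699 568.120646815699 315.05570169089066 245.04161436990046 [-0.17640593  0.          0.          0.          0.        ] [[-1.30035857e-02 -9.99838832e-01  1.23781049e-02 -1.01564473e-03]
 [ 9.94135720e-01 -1.15983564e-02  1.07515807e-01 -5.47546652e-01]
 [-1.07354913e-01  1.37036072e-02  9.94126317e-01 -1.37979387e+00]
 [ 0.00000000e+00  0.00000000e+00  0.00000000e+00  1.00000000e+00]]
side 505.6965032571819 505.6965032571819 313.94774866470283 237.20974426707937 [-0.06281842  0.          0.          0.          0.        ] [[ 0.7472801  -0.66444865 -0.00896892 -0.38447612]
 [ 0.52689795  0.58424989  0.61727677 -0.33818232]
 [-0.40490863 -0.46600435  0.78669495 -0.76220977]
 [ 0.          0.          0.          1.        ]]
wrist 367.19582908156394 367.19582908156394 323.11447361041456 244.23418313539133 [-0.04474541  0.          0.          0.          0.        ] [[ 1.45809354e-03  9.65810038e-01  2.59246685e-01  6.87811742e-02]
 [ 9.99998897e-01 -1.33489516e-03 -6.51259187e-04  6.65005073e-04]
 [-2.82925514e-04  2.59247349e-01 -9.65810919e-01 -1.58266269e-01]
 [ 0.00000000e+00  0.00000000e+00  0.00000000e+00  1.00000000e+00]]
```

View pics/top0.png

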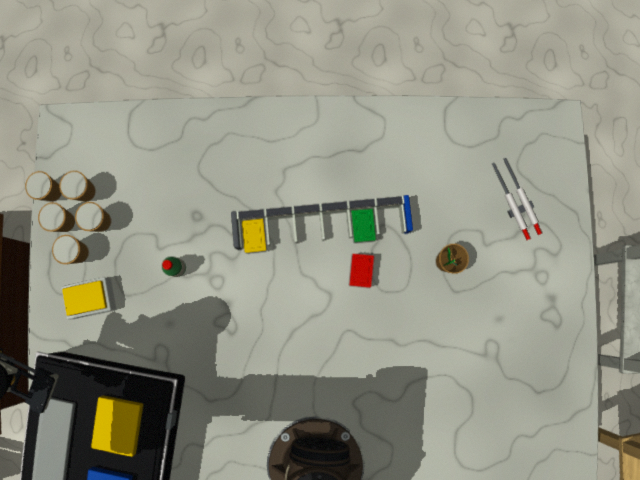

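View pics/side0.png

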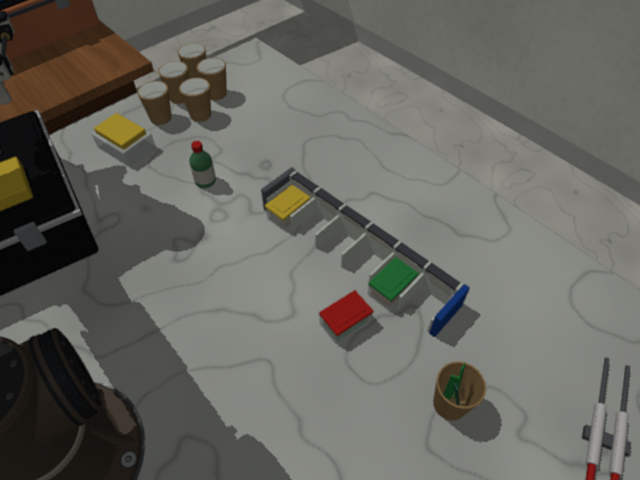

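The top view shows the blue cap on the right at (407,213), so the third gap is rack gap 4, between the dividers at u≈322 and 350. The green box is in gap 5, yellow in gap 1, and the red box is at (361,270). The cup is at (452,257) and the bottle at (172,266). Next I'll measure these.

```bash
cat > h.py <<'E'
import numpy as np,cv2
from scipy.spatial.transform import Rotation as R
def cloud(f):
    h,w=f["range_z"].shape
    uu,vv=np.meshgrid(np.arange(w),np.arange(h))
    K=np.array([[f["fx"],0,f["cx"]],[0,f["fy"],f["cy"]],[0,0,1]],float)
    p=cv2.undistortPoints(np.stack([uu,vv],-1).reshape(-1,1,2).astype(float),K,np.asarray(f["dist"],float)).reshape(h,w,2)
    d=f["range_z"].astype(float)
    pc=np.stack([p[...,0]*d,-p[...,1]*d,-d],-1)
    T=np.linalg.inv(f["extrinsics"])
    return pc@T[:3,:3].T+T[:3,3]
def hsv(f): return cv2.cvtColor(f["img"],cv2.COLOR_RGB2HSV).astype(int)
def masks(H):
    h,s,v=H[...,0],H[...,1],H[...,2]
    return dict(red=((h<8)|(h>172))&(s>150)&(v>90),green=(h>50)&(h<80)&(s>140)&(v>70),yellow=(h>20)&(h<32)&(s>150),
      blue=(h>105)&(h<125)&(s>150)&(v>60),dark=(s<70)&(v<95))
E
python3 - <<'E'
from h import *
for n in("top","side"):
    f=dict(np.load(n+"0.npz"));P=cloud(f);M=masks(hsv(f))
    for k,m in M.items():
        z=P[...,2]
        b=(P[...,0]>.3)&(P[...,0]<.75)&(abs(P[...,1])<.35)&(z>(.052 if k=="dark" else .037))&(z<.075)&m
        if k=="blue": b&=z>.055
        p=P[b]
        if len(p)<5: print(n,k,len(p));continue
        r=cv2.minAreaRect((p[:,:2]*1000).astype(np.float32))
        print(n,k,len(p),"mean",p.mean(0).round(4),"rect",np.round(r[0],1),np.round(r[1],1),round(r[2],1),"zmed",np.median(p[:,2]).round(4))
        if k=="dark":
            c=p[:,:2]-p[:,:2].mean(0);u,s,v=np.linalg.svd(c,full_matrices=False);print("dir",v[0],np.ptp(c@v[0]),np.ptp(c@v[1]))
    z=P[...,2];b=(P[...,0]>.25)&(P[...,0]<.75)&(abs(P[...,1])<.5)&(z>.078)&(z<.14)
    p=P[b]
    for lo,hi in((-.5,-.1),(.1,.5)):
        q=p[(p[:,1]>lo)&(p[:,1]<hi)]
        if len(q): print("tall",n,len(q),q.mean(0).round(3),q.min(0).round(3),q.max(0).round(3))
E
```

```text
top red 658 mean [ 0.4829 -0.12    0.0443] rect [ 483.  -120.3] [52.  77.9] 83.5 zmed 0.0441
top green 661 mean [ 0.5929 -0.1204  0.0447] rect [557.7  98.4] [ 81.6 513.7] 9.3 zmed 0.0444
top yellow 693 mean [0.571  0.1405 0.0442] rect [556.3 -84.5] [520.9  86.9] 85.9 zmed 0.0441
top blue 197 mean [ 0.6191 -0.2353  0.0641] rect [ 620.4 -235.7] [88.6 14.9] 5.5 zmed 0.0642
top dark 1367 mean [0.6272 0.0107 0.0621] rect [589.5  52.5] [120.8 579. ] 9.2 zmed 0.0623
dir [-0.14771335  0.98903021] 0.5793480831468047 0.12251256080820264
tall top 183 [ 0.507 -0.341  0.087] [ 0.47  -0.378  0.078] [ 0.541 -0.303  0.113]
tall top 290 [0.388 0.4   0.109] [0.25  0.325 0.078] [0.515 0.5   0.14 ]
side red 1204 mean [ 0.4803 -0.1204  0.0433] rect [ 481.8 -119.8] [53.3 80. ] 84.1 zmed 0.0434
side green 1031 mean [ 0.5921 -0.1273  0.0434] rect [ 593.3 -125.9] [79.9 52.1] 4.2 zmed 0.0435
side yellow 786 mean [0.5689 0.1432 0.0433] rect [571.6 145.6] [83.8 56. ] 6.1 zmed 0.0434
side blue 331 mean [ 0.6171 -0.2365  0.0636] rect [ 619.7 -236.1] [88.1 12.4] 5.2 zmed 0.0638
side dark 2328 mean [ 0.6263 -0.0041  0.0602] rect [568.4  18.5] [181.5 664.3] 0.8 zmed 0.061
dir [-0.16136429  0.98689491] 0.6568739300117613 0.2255146093244674
tall side 645 [ 0.506 -0.337  0.087] [ 0.469 -0.375  0.078] [ 0.544 -0.303  0.112]
tall side 346 [0.43  0.376 0.105] [0.25  0.324 0.078] [0.513 0.499 0.14 ]
```

```bash
python3 - <<'E'
from h import *
from scipy.optimize import minimize
for n in("top","side"):
    f=dict(np.load(n+"0.npz"));P=cloud(f);M=masks(hsv(f))
    th=np.radians(5.4);c=np.array([.620,-.2358])+.213*np.array([-np.sin(th),np.cos(th)])
    # rail points: z 55-70 anywhere near, iterate fit
    for it in range(6):
        A=np.array([[np.cos(th),np.sin(th)],[-np.sin(th),np.cos(th)]])
        L=(P[...,:2]-c)@A.T
        z=P[...,2]
        b=(abs(L[...,0]-.043)<.016)&(abs(L[...,1])<.19)&(z>.054)&(z<.07)
        X=L[b]
        k=np.polyfit(X[:,1],X[:,0],1)
        th-=np.arctan(k[0]); c=c+A.T@np.array([k[1]-.043,0])*.8
    A=np.array([[np.cos(th),np.sin(th)],[-np.sin(th),np.cos(th)]])
    L=(P[...,:2]-c)@A.T
    b=(L[...,0]>-.06)&(L[...,0]<.06)&(abs(L[...,1])<.25)
    bl=b&M["blue"]&(z>.055);B=L[bl]
    print(n,"th",th,np.degrees(th),"c",c,"nrail",len(X),"rail x range",np.percentile(X[:,0],[1,50,99]),"blue x",B[:,0].min(),B[:,0].max(),"y",B[:,1].min(),B[:,1].max())
    gm=(L[...,1]>.19)&(abs(L[...,0])<.05)&(L[...,1]<.24)&(z>.055);G=L[gm];print("grey y",np.percentile(G[:,1],[1,50,99]),"x",np.percentile(G[:,0],[1,99]))
    for k in("red","green","yellow"):
        m=M[k]&(abs(L[...,1])<.2)&(L[...,0]<.06)&(L[...,0]>-.25)&(z>.038)&(z<.06)
        r=cv2.minAreaRect((L[m]*1000).astype(np.float32));print(k,np.round(r[0],1),np.round(r[1],1),round(r[2],1))
    # dividers
    dv=(z>.038)&(z<.05)&(L[...,0]<-.02)&(L[...,0]>-.034)&(abs(L[...,1])<.22)&~M["green"]&~M["yellow"]
    h,e=np.histogram(L[dv][:,1],bins=np.arange(-.22,.22,.004));print([(round(e[i]+.002,3),h[i]) for i in range(len(h)) if h[i]])
E
```

```text
top th 0.08572265906038254 4.911546572798807 c [ 0.59312512 -0.02438075] nrail 1231 rail x range [0.03397126 0.0429296  0.05275883] blue x -0.03522800070417563 0.053442309897852584 y -0.2206551420723729 -0.20528741964686778
grey y [0.19140696 0.2100923  0.2191002 ] x [-0.03388371  0.04931173]
red [-117.9  -86.2] [52.  77.9] 78.6
green [  -7.2 -102.6] [52.4 79.1] 88.4
yellow [ -6.2 169.2] [81.6 54.1] 0.5
[(np.float64(-0.206), np.int64(6)), (np.float64(-0.202), np.int64(6)), (np.float64(-0.138), np.int64(4)), (np.float64(-0.134), np.int64(6)), (np.float64(-0.074), np.int64(1)), (np.float64(-0.07), np.int64(5)), (np.float64(-0.066), np.int64(5)), (np.float64(-0.002), np.int64(9)), (np.float64(0.062), np.int64(1)), (np.float64(0.066), np.int64(6)), (np.float64(0.07), np.int64(3)), (np.float64(0.134), np.int64(9)), (np.float64(0.198), np.int64(1)), (np.float64(0.202), np.int64(8)), (np.float64(0.206), np.int64(3))]
side th 0.0881430566657962 5.0502251403325795 c [ 0.59193024 -0.02449612] nrail 1889 rail x range [0.03438983 0.04240597 0.05434035] blue x -0.03502342580939386 0.0531019625730
[... 434 characters left out ...]
nt64(11)), (np.float64(-0.134), np.int64(13)), (np.float64(-0.13), np.int64(3)), (np.float64(-0.126), np.int64(6)), (np.float64(-0.074), np.int64(2)), (np.float64(-0.07), np.int64(11)), (np.float64(-0.066), np.int64(11)), (np.float64(-0.002), np.int64(10)), (np.float64(0.002), np.int64(10)), (np.float64(0.006), np.int64(1)), (np.float64(0.066), np.int64(9)), (np.float64(0.07), np.int64(9)), (np.float64(0.074), np.int64(1)), (np.float64(0.134), np.int64(12)), (np.float64(0.138), np.int64(7)), (np.float64(0.142), np.int64(1)), (np.float64(0.198), np.int64(1)), (np.float64(0.202), np.int64(8)), (np.float64(0.206), np.int64(21)), (np.float64(0.21), np.int64(8)), (np.float64(0.214), np.int64(5))]
```

```bash
cat >> h.py <<'E'
TH=.087;C=np.array([.5925,-.0245])
A=np.array([[np.cos(TH),np.sin(TH)],[-np.sin(TH),np.cos(TH)]])
def w2r(p): return A@(np.asarray(p)[:2]-C)
def r2w(p): return C+A.T@np.asarray(p,float)
def plan(s,rack,z,yaw):
    R0=R.from_euler("xyz",s["ee_rot"]);R1=R.from_euler("xyz",[np.pi,0,yaw])
    t=R0.inv().apply(np.r_[r2w(rack),z]-s["eef_pos"])/.3
    r=(R0.inv()*R1).as_rotvec()/np.radians(60)
    print("rack now",w2r(s["eef_pos"]).round(4),"z",s["eef_pos"][2].round(4),"yaw",s["ee_rot"][2].round(4),"F",s["force"].round(2),"w",round(s["width"],4))
    print("shift",t.round(4),"turn",r.round(4))
E
python3 - <<'E'
from h import *;from station import arm
plan(arm.get_state(),(.043,-.170),.227,TH-np.pi/2)
E
```

```text
rack now [-0.2803  0.6762] z 0.2258 yaw -0.3869 F [ 0.72 -0.51 -1.7 ] w 0.0876
shift [ 2.2461e+00  2.0181e+00 -1.1000e-03] turn [ 1.0000e-03 -8.0000e-04  1.0475e+00]
```

```bash
python3 -m inch '1 1 .9 0 0 0 0;1 1 .9 0 0 0 0;1 1 .9 0 0 0 0;1 1 .9 0 0 0 0;1 1 .9 0 0 0 0;1 1 .9 0 0 0 0;1 1 .9 0 0 0 0;1 1 .9 0 0 0 0;1 1 .9 0 0 0 0;1 1 .9 0 0 0 0;1 1 .9 0 0 0 0'; python3 -m inch '1 1 .9 0 0 0 .6;1 1 .9 0 0 0 .6;1 1 .9 0 0 0 .6;1 1 .9 0 0 0 .6;1 1 .9 0 0 0 .6;1 1 .9 0 0 0 .6;1 1 .9 0 0 0 .6;1 1 .9 0 0 0 .6;1 1 .9 0 0 0 .6;1 1 .9 0 0 0 .6;1 1 .9 0 0 0 .6'
python3 - <<'E'
from h import *;from station import arm
s=arm.get_state();plan(s,(.043,-.170),.1,TH-np.pi/2);print(s["q"].round(2))
E
```

```text
t: 1.25
eef_pos: [0.4305, 0.2623, 0.2265]
ee_rot: [-3.141, 0.0, -0.387]
force: [0.4, -0.6, 0.4]
width: 0.0052
t: 2.35
eef_pos: [0.6066, -0.0998, 0.2261]
ee_rot: [3.141, 0.001, -1.014]
force: [-0.6, 0.7, 0.3]
width: 0.0001
rack now [ 0.0075 -0.0762] z 0.2261 yaw -1.0138 F [-0.65  0.72  0.33] w 0.0001
shift [0.3325 0.0358 0.4203] turn [6.000e-04 4.000e-04 4.488e-01]
[ 0.15  0.26 -0.13 -0.   -1.18  0.4 ]
```

```bash
python3 -m inch '1 .332 .036 0 0 0 .449;1 .332 .036 0 0 0 .449;1 .332 .036 .1 0 0 .449;1 .332 .036 .25 0 0 .449;1 .332 .036 .35 0 0 .449;1 .332 .036 .42 0 0 .449;1 .332 .036 .42 0 0 .449;1 .332 .036 .42 0 0 .449'
python3 - <<'E'
from h import *;from station import arm
s=arm.get_state();plan(s,(.043,-.170),.062,TH-np.pi/2)
f=arm.grab_frame("side");cv2.imwrite("pics/s1.png",cv2.resize(f["img"][150:390,200:520,::-1],None,fx=2.5,fy=2.5))
E
```

```text
t: 3.15
eef_pos: [0.6505, -0.1901, 0.1015]
ee_rot: [-3.141, -0.0, -1.483]
force: [0.6, -0.0, 1.8]
width: 0.0005
rack now [ 0.0434 -0.17  ] z 0.1015 yaw -1.4829 F [ 0.63 -0.02  1.81] w 0.0005
shift [-0.0002  0.0015  0.1315] turn [-0.0003 -0.0004  0.0009]
```

View pics/s1.png

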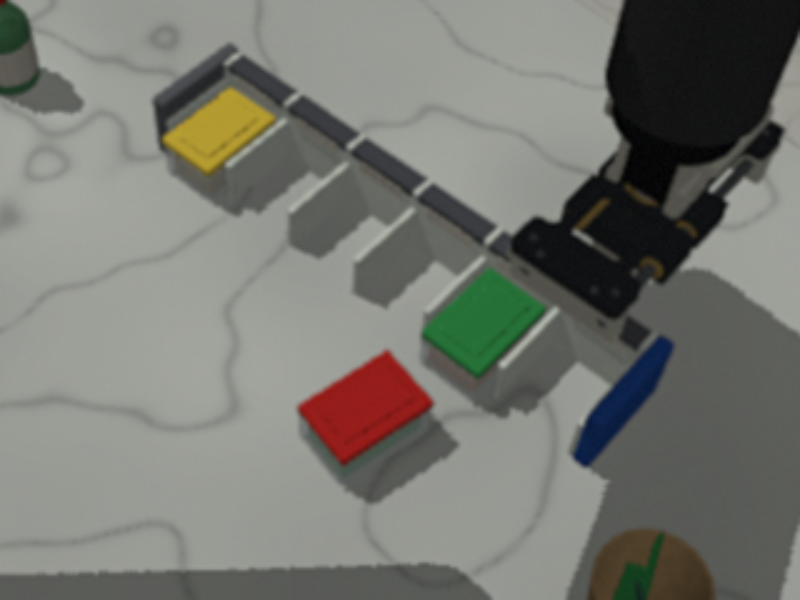

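```bash
python3 - <<'E'
from h import *;from station import arm
f=arm.grab_frame("side")
s=arm.get_state();E=f["extrinsics"]
R0=R.from_euler("xyz",s["ee_rot"])
def proj(p):
    q=E[:3,:3]@p+E[:3,3];K=np.array([[f["fx"],0,f["cx"]],[0,f["fy"],f["cy"]],[0,0,1]]);
    u=cv2.projectPoints(np.array([[q[0],-q[1],-q[2]]]),np.zeros(3),np.zeros(3),K,f["dist"])[0].ravel();return u
for o in([0,0,0],[0,.021,0],[0,-.021,0],[.0095,0,0],[0,0,-.066],[0,.09,-.066],[0,-.09,-.066]):
    u=proj(s["eef_pos"]+R0.apply(o));print(o,((u-[200,150])*2.5).round())
print(proj(np.r_[r2w((.043,-.17)),.062]))
im=f["img"][180:330,380:540,::-1];cv2.imwrite("pics/s2.png",cv2.resize(im,None,fx=4,fy=4,interpolation=cv2.INTER_CUBIC))
f=arm.grab_frame("wrist");cv2.imwrite("pics/w2.png",f["img"][:,:,::-1])
E
```

```text
[0, 0, 0] [620. 281.]
[0, 0.021, 0] [602. 300.]
[0, -0.021, 0] [637. 263.]
[0.0095, 0, 0] [632. 289.]
[0, 0, -0.066] [640. 222.]
[0, 0.09, -0.066] [558. 308.]
[0, -0.09, -0.066] [715. 144.]
[442.68991586 276.01167863]
```

View pics/s2.png

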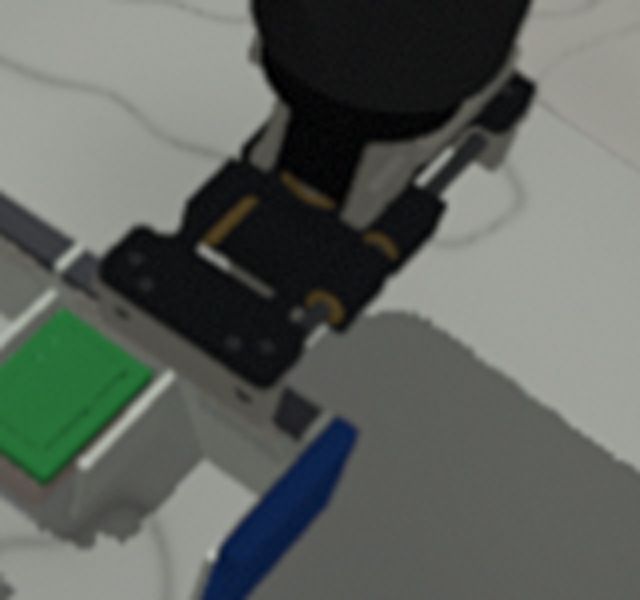

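View pics/w2.png

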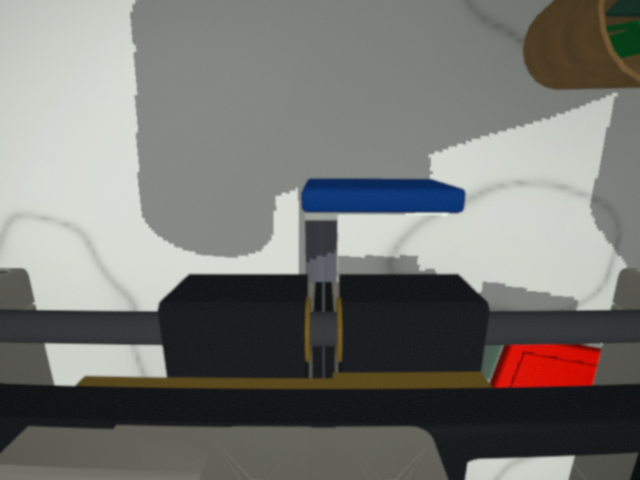

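```bash
python3 - <<'E'
from h import *;from station import arm
f=arm.grab_frame("wrist");T=f["tool_from_camera"];g=dict(f);g["extrinsics"]=np.linalg.inv(T);P=cloud(g)
for v in(225,260,285,300,320,340,360,380,400):
    print(v,[(u,(P[v,u]*1000).round().astype(int).tolist()) for u in(60,170,250,300,309,315,322,330,336,345,400,480,600)])
E
```

```text
225 [(60, [14, -195, 103]), (170, [14, -111, 104]), (250, [14, -52, 104]), (300, [14, -16, 103]), (309, [27, -7, 41]), (315, [28, -3, 40]), (322, [28, 1, 41]), (330, [28, 5, 40]), (336, [28, 8, 40]), (345, [14, 17, 103]), (400, [15, 57, 102]), (480, [15, 116, 102]), (600, [15, 207, 102])]
260 [(60, [-13, -200, 104]), (170, [-12, -113, 102]), (250, [-13, -54, 104]), (300, [-13, -16, 104]), (309, [7, -7, 41]), (315, [7, -3, 41]), (322, [7, 1, 41]), (330, [7, 5, 40]), (336, [7, 8, 40]), (345, [-12, 17, 103]), (400, [-12, 58, 102]), (480, [-12, 119, 102]), (600, [-12, 212, 102])]
285 [(60, [-33, -204, 103]), (170, [-33, -116, 103]), (250, [39, -16, -79]), (300, [39, -4, -78]), (309, [12, -5, -9]), (315, [10, -2, -4]), (322, [10, 1, -5]), (330, [10, 4, -5]), (336, [11, 7, -8]), (345, [38, 6, -78]), (400, [39, 19, -79]), (480, [-33, 122, 104]), (600, [-32, 216, 101])]
300 [(60, [-46, -206, 103]), (170, [39, -31, -88]), (250, [39, -14, -88]), (300, [39, -4, -88]), (309, [36, -2, -81]), (315, [10, -2, -22]), (322, [10, 1, -22]), (330, [10, 4, -21]), (336, [9, 6, -20]), (345, [39, 6, -87]), (
[... 826 characters left out ...]
), (336, [3, 5, -53]), (345, [26, 6, -90]), (400, [26, 17, -90]), (480, [26, 35, -89]), (600, [11, 82, -67])]
380 [(60, [-120, -222, 104]), (170, [23, -31, -92]), (250, [23, -14, -93]), (300, [23, -4, -92]), (309, [22, -2, -91]), (315, [23, 0, -93]), (322, [23, 1, -93]), (330, [23, 3, -92]), (336, [22, 4, -92]), (345, [23, 6, -93]), (400, [23, 17, -93]), (480, [22, 34, -92]), (600, [5, 82, -69])]
400 [(60, [26, -47, -103]), (170, [26, -26, -103]), (250, [25, -12, -102]), (300, [26, -3, -102]), (309, [25, -1, -102]), (315, [26, 0, -102]), (322, [26, 1, -103]), (330, [26, 2, -103]), (336, [25, 4, -101]), (345, [26, 5, -102]), (400, [25, 15, -101]), (480, [25, 30, -101]), (600, [25, 52, -103])]
```

The fingers are over rail 6 and the wrist view shows the dark stretch directly beneath them. I'll descend slowly and read the force.

```bash
python3 -m inch '1 0 0 .06 0 0 0;1 0 0 .1 0 0 0;1 0 0 .12 0 0 0;1 0 0 .12 0 0 0'; python3 -m inch '1 0 0 .004 0 0 0;1 0 0 .004 0 0 0';python3 -m inch '1 0 0 .004 0 0 0;1 0 0 .004 0 0 0';python3 -m inch '1 0 0 .004 0 0 0;1 0 0 .004 0 0 0'
```

```text
t: 3.75
eef_pos: [0.6494, -0.1917, 0.0637]
ee_rot: [3.14, 0.0, -1.485]
force: [0.4, -0.2, -1.0]
width: 0.0004
t: 3.95
eef_pos: [0.6504, -0.1917, 0.0639]
ee_rot: [-3.141, -0.0, -1.485]
force: [-0.2, 0.4, 0.5]
width: 0.0004
t: 4.15
eef_pos: [0.6502, -0.1917, 0.0624]
ee_rot: [-3.141, -0.0, -1.485]
force: [-0.3, 1.4, 1.2]
width: 0.0008
t: 4.35
eef_pos: [0.6502, -0.1917, 0.0624]
ee_rot: [-3.141, -0.0, -1.485]
force: [-2.8, 2.5, 8.3]
width: 0.0004
```

Contact is firm at about 8 N. Next I'll slide 68 mm towards the second gap (tool −x).

```bash
python3 -m inch '1 -.03 0 0 0 0 0;1 -.06 0 0 0 0 0;1 -.09 0 0 0 0 0;1 -.12 0 0 0 0 0;1 -.15 0 0 0 0 0;1 -.18 0 0 0 0 0;1 -.205 0 0 0 0 0;1 -.227 0 0 0 0 0;1 -.227 0 0 0 0 0;1 -.227 0 0 0 0 0'
python3 - <<'E'
from h import *;from station import arm
s=arm.get_state();plan(s,(.043,-.102),.0605,TH-np.pi/2)
E
```

```text
t: 5.35
eef_pos: [0.6452, -0.1233, 0.0623]
ee_rot: [-3.139, -0.0, -1.484]
force: [-0.6, 0.5, 6.9]
width: 0.0
rack now [ 0.0439 -0.103 ] z 0.0623 yaw -1.4844 F [-0.58  0.52  6.91] w 0.0
shift [-0.0033  0.0029  0.006 ] turn [-0.0022 -0.0003 -0.0006]
```

Still pressing at 7 N over the second gap (rack y −103). I'll slide on to the third and then lift straight up.

```bash
python3 -m inch '1 -.03 0 0 0 0 0;1 -.06 0 0 0 0 0;1 -.09 0 0 0 0 0;1 -.12 0 0 0 0 0;1 -.15 0 0 0 0 0;1 -.18 0 0 0 0 0;1 -.205 0 0 0 0 0;1 -.225 0 0 0 0 0;1 -.225 0 0 0 0 0;1 -.225 0 0 0 0 0'
python3 - <<'E'
from h import *;from station import arm
s=arm.get_state();plan(s,(.043,-.034),.0605,TH-np.pi/2)
E
```

```text
t: 6.35
eef_pos: [0.6394, -0.0561, 0.0624]
ee_rot: [-3.139, -0.0, -1.484]
force: [1.0, 0.8, 7.1]
width: 0.0001
rack now [ 0.044  -0.0355] z 0.0624 yaw -1.4844 F [1.01 0.84 7.08] w 0.0001
shift [-0.0051  0.0032  0.0062] turn [-0.0023 -0.0002 -0.0006]
```

```bash
python3 -m inch '1 0 0 -.05 0 0 0;1 0 0 -.15 0 0 0;1 0 0 -.3 0 0 0;1 0 0 -.3 0 0 0;1 0 0 -.3 0 0 0'
python3 - <<'E'
from h import *;from station import arm
s=arm.get_state();plan(s,(-.118,-.155),.15,TH-np.pi/2)
E
```

```text
t: 6.85
eef_pos: [0.639, -0.056, 0.1524]
ee_rot: [-3.139, 0.001, -1.485]
force: [-0.3, 0.4, 0.2]
width: 0.0004
rack now [ 0.0436 -0.0354] z 0.1524 yaw -1.4852 F [-0.26  0.42  0.18] w 0.0004
shift [0.3994 0.538  0.0062] turn [-0.0028  0.0007 -0.0014]
```

```bash
python3 -m inch '.66 .4 .538 0 0 0 0;.66 .4 .538 0 0 0 0;.66 .4 .538 0 0 0 0;.66 .4 .538 0 0 0 0;.66 .4 .538 0 0 0 0;.66 .4 .538 0 0 0 0;.66 .4 .538 0 0 0 0'
python3 - <<'E'
from h import *;from station import arm
s=arm.get_state();plan(s,(-.118,-.155),.015,TH-np.pi/2)
f=arm.grab_frame("top");cv2.imwrite("pics/t3.png",cv2.resize(f["img"][150:330,230:470,::-1],None,fx=3,fy=3))
E
```

```text
t: 7.55
eef_pos: [0.4881, -0.1896, 0.1505]
ee_rot: [3.141, 0.0, -1.485]
force: [-0.1, -0.1, 0.7]
width: 0.0297
rack now [-0.1183 -0.1554] z 0.1505 yaw -1.4853 F [-0.05 -0.12  0.74] w 0.0297
shift [-0.0013 -0.0013  0.4517] turn [ 0.0004  0.0001 -0.0014]
```

View pics/t3.png

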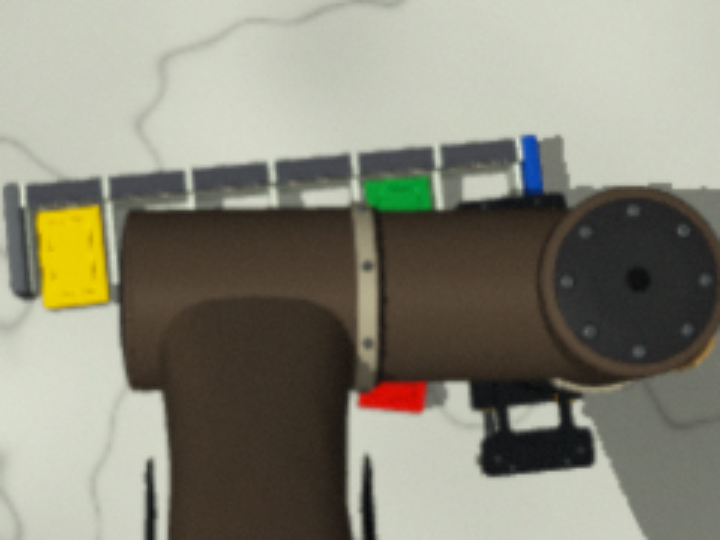

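```bash
python3 -m inch '.66 0 0 .15 0 0 0;.66 0 0 .3 0 0 0;.66 0 0 .4 0 0 0;.66 0 0 .45 0 0 0;.66 0 0 .45 0 0 0' && python3 -m inch '.66 -.03 0 0 0 0 0;.66 -.06 0 0 0 0 0;.66 -.08 0 0 0 0 0;.66 -.1 0 0 0 0 0;.66 -.12 0 0 0 0 0;.66 -.14 0 0 0 0 0;.66 -.16 0 0 0 0 0;.66 -.18 0 0 0 0 0;.66 -.2 0 0 0 0 0;.66 -.2 0 0 0 0 0'
python3 - <<'E'
from h import *;from station import arm
s=arm.get_state();plan(s,(-.118,-.0708),.015,TH-np.pi/2)
f=arm.grab_frame("side");P=cloud(f);M=masks(hsv(f));L=(P[...,:2]-C)@A.T;z=P[...,2]
m=M["red"]&(abs(L[...,1])<.2)&(L[...,0]<.06)&(L[...,0]>-.25)&(z>.038)&(z<.06)
r=cv2.minAreaRect((L[m]*1000).astype(np.float32));print(np.round(r[0],1),np.round(r[1],1),round(r[2],1))
cv2.imwrite("pics/s3.png",cv2.resize(f["img"][150:390,200:520,::-1],None,fx=2.5,fy=2.5))
E
```

```text
t: 8.1
eef_pos: [0.4866, -0.189, 0.0131]
ee_rot: [3.136, 0.001, -1.484]
force: [-0.0, 0.6, 1.1]
width: 0.0298
t: 9.1
eef_pos: [0.4823, -0.1294, 0.0158]
ee_rot: [3.141, 0.0, -1.485]
force: [0.5, 0.6, 1.0]
width: 0.0298
rack now [-0.1189 -0.0949] z 0.0158 yaw -1.4851 F [0.49 0.58 0.98] w 0.0298
shift [-0.0804 -0.003   0.0026] turn [ 0.0005  0.0003 -0.0012]
[-123.4  -34.1] [ 4.  56.3] 88.9
```

View pics/s3.png

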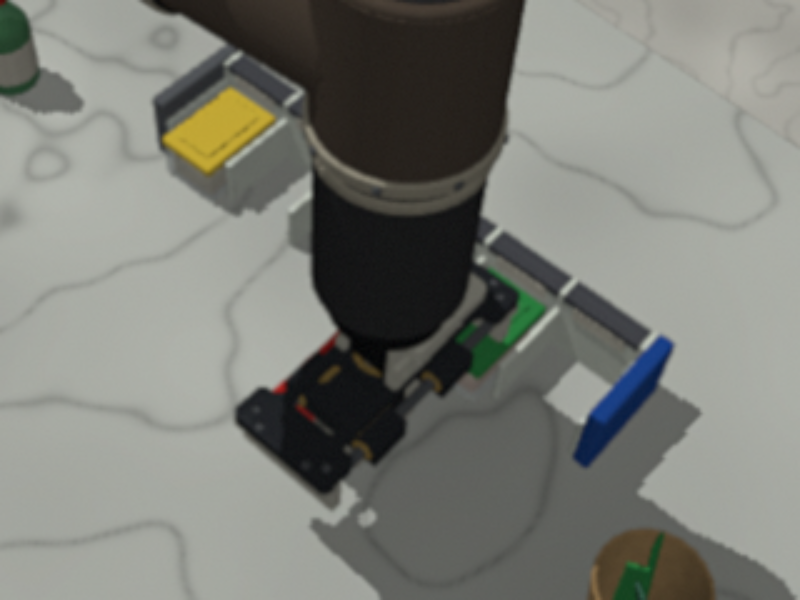

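```bash
python3 -m inch '.66 -.015 0 0 0 0 0;.66 -.03 0 0 0 0 0;.66 -.045 0 0 0 0 0;.66 -.06 0 0 0 0 0;.66 -.07 0 0 0 0 0;.66 -.08 0 0 0 0 0;.66 -.08 0 0 0 0 0;.66 -.08 0 0 0 0 0' && python3 -m inch '.66 .02 0 0 0 0 0;.66 .06 0 0 0 0 0;.66 .1 0 0 0 0 0;.66 .1 0 -.1 0 0 0;.66 .1 0 -.25 0 0 0;.66 .3 0 -.45 0 0 0;.66 .5 0 -.45 0 0 0;.66 .7 0 -.45 0 0 0;.66 .7 0 -.45 0 0 0;.66 .7 0 -.45 0 0 0;.66 .7 0 -.45 0 0 0;.66 .7 0 -.45 0 0 0'
cat > look.py <<'E'
import sys
from h import *;from station import arm
for n in("top","side"):
    f=arm.grab_frame(n);P=cloud(f);M=masks(hsv(f));L=(P[...,:2]-C)@A.T;z=P[...,2]
    for k in("red","green","yellow"):
        m=M[k]&(abs(L[...,1])<.2)&(L[...,0]<.06)&(L[...,0]>-.25)&(z>.038)&(z<.06)
        if m.sum()<5: continue
        r=cv2.minAreaRect((L[m]*1000).astype(np.float32));print(n,k,np.round(r[0],1),np.round(r[1],1),round(r[2],1))
    b=[150,390,200,520]
    if n==sys.argv[1]: cv2.imwrite(sys.argv[2],cv2.resize(f["img"][150:390,200:520,::-1],None,fx=2.5,fy=2.5))
E
python3 look.py top pics/t4.png
```

```text
t: 9.95
eef_pos: [0.4808, -0.106, 0.016]
ee_rot: [-3.141, 0.0, -1.485]
force: [0.1, -0.8, -0.5]
width: 0.0298
t: 11.15
eef_pos: [0.4978, -0.3156, 0.1505]
ee_rot: [3.141, 0.001, -1.486]
force: [0.2, -0.4, 0.0]
width: 0.0298
top red [-120.6  -34.9] [77.6 53. ] 0.0
top green [-40.1 -83.6] [15.2 10.3] 82.5
top yellow [ -5.4 169.4] [81.8 54.3] 0.7
side red [-122.1  -34. ] [53.2 79.8] 89.4
side green [  -7.4 -102.2] [53.3 80.2] 88.9
side yellow [ -6.7 170.7] [81.1 54.5] 0.5
```

View pics/t4.png

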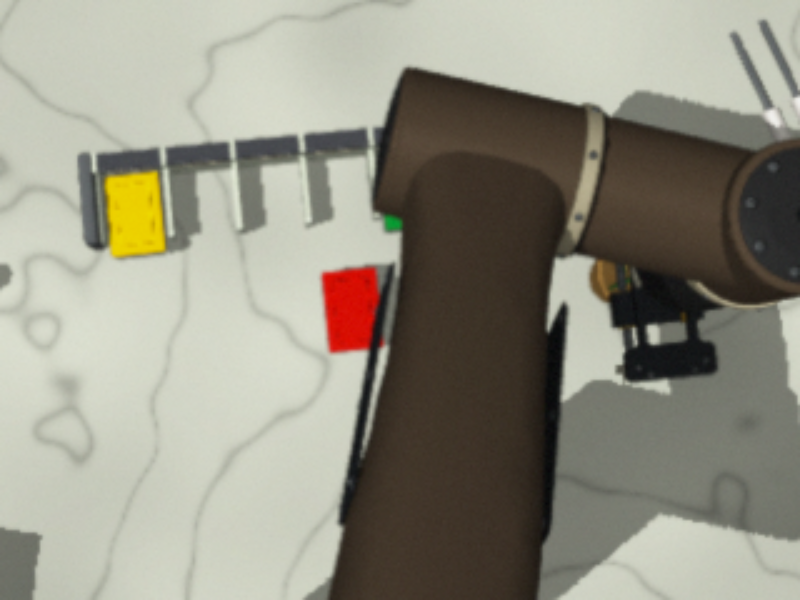

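The box now stands at rack (−121, −34.5), aligned to about 0.5°, and its neighbours haven't moved. Next I'll go behind it.

```bash
python3 - <<'E'
from h import *;from station import arm
s=arm.get_state();plan(s,(-.185,-.034),.15,TH)
E
```

```text
rack now [-0.119 -0.281] z 0.1509 yaw -1.4845 F [ 1.31  0.45 -0.33] w 0.03
shift [-0.8231  0.2205  0.0031] turn [ 1.0000e-04  4.0000e-04 -1.5006e+00]
```

```bash
python3 -m inch '.66 -.823 .22 0 0 0 -.75;.66 -.823 .22 0 0 0 -.75;.66 -.823 .22 0 0 0 -.75;.66 -.823 .22 0 0 0 -.75;.66 -.823 .22 0 0 0 -.75;.66 -.823 .22 0 0 0 -.75;.66 -.823 .22 0 0 0 -.75;.66 -.823 .22 0 0 0 -.75;.66 -.823 .22 0 0 0 -.75;.66 -.823 .22 0 0 0 -.75' && python3 -m inch '.66 0 0 0 0 0 -.75;.66 0 0 0 0 0 -.75;.66 0 0 0 0 0 -.75;.66 0 0 0 0 0 -.75;.66 0 0 0 0 0 -.75;.66 0 0 0 0 0 -.75;.66 0 0 0 0 0 -.75;.66 0 0 0 0 0 -.75'
python3 - <<'E'
from h import *;from station import arm
s=arm.get_state();plan(s,(-.185,-.0342),.015,TH)
E
```

```text
t: 12.25
eef_pos: [0.4118, -0.076, 0.1507]
ee_rot: [3.141, 0.0, -0.703]
force: [0.6, 0.2, -0.3]
width: 0.0297
t: 13.05
eef_pos: [0.4117, -0.0757, 0.1507]
ee_rot: [3.141, 0.001, 0.082]
force: [-0.7, 0.8, 0.1]
width: 0.0297
rack now [-0.1845 -0.0353] z 0.1507 yaw 0.0823 F [-0.73  0.78  0.09] w 0.0297
shift [-0.0013 -0.0038  0.4525] turn [ 0.0001  0.0006 -0.0045]
```

```bash
python3 -m inch '.66 0 -.004 .15 0 0 -.0045;.66 0 -.004 .3 0 0 -.0045;.66 0 -.004 .4 0 0 -.0045;.66 0 -.004 .45 0 0 -.0045;.66 0 -.004 .45 0 0 -.0045;.66 0 -.004 .45 0 0 -.0045' && python3 -m inch '.66 .02 0 0 0 0 0;.66 .04 0 0 0 0 0;.66 .06 0 0 0 0 0;.66 .08 0 0 0 0 0;.66 .1 0 0 0 0 0;.66 .12 0 0 0 0 0;.66 .14 0 0 0 0 0;.66 .16 0 0 0 0 0;.66 .18 0 0 0 0 0;.66 .195 0 0 0 0 0;.66 .195 0 0 0 0 0'
python3 look.py side pics/s5.png
python3 - <<'E'
from h import *;from station import arm
s=arm.get_state();plan(s,(-.0555,-.034),.015,TH)
E
```

```text
t: 13.65
eef_pos: [0.4118, -0.0741, 0.0161]
ee_rot: [3.141, 0.001, 0.089]
force: [-0.2, 0.6, -0.3]
width: 0.0297
t: 14.75
eef_pos: [0.4715, -0.0683, 0.016]
ee_rot: [-3.141, -0.002, 0.09]
force: [0.2, -0.1, 0.5]
width: 0.0296
top red [-42.2 -24.9] [14.7 34.1] 3.2
top green [  -6.8 -102.3] [51.6 78.9] 89.3
top yellow [ -5.4 169.3] [82.2 54.1] 0.5
side red [-46.4 -32.6] [53.6 23.1] 89.0
side green [  -7.5 -102.1] [52.7 80.8] 89.2
side yellow [-19.2 170.6] [57.7 54.9] 1.3
rack now [-0.1252 -0.0332] z 0.016 yaw 0.0903 F [ 1.25 -0.71  0.35] w 0.0299
shift [0.2325 0.0036 0.0036] turn [-0.0001 -0.001   0.0031]
```

View pics/s5.png

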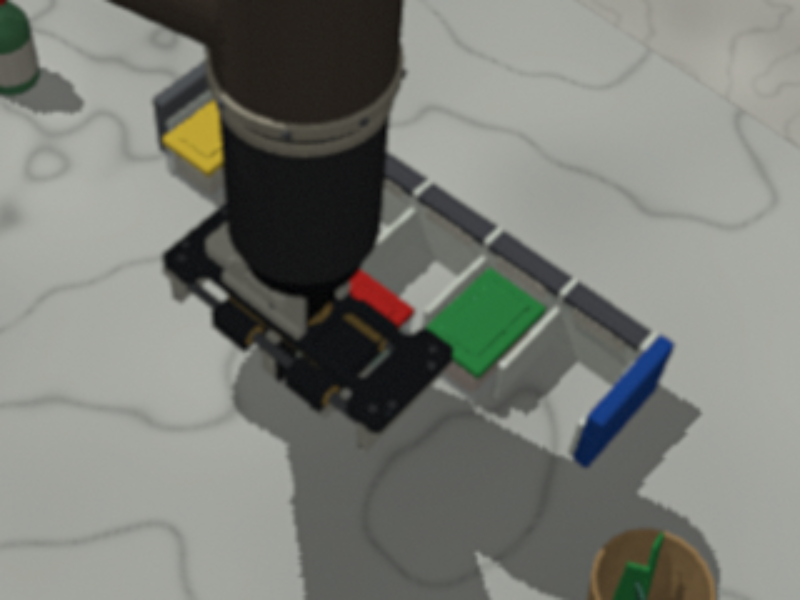

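The front of the red box is at the mouth (x≈−35), centred at y≈−33 to −35, so I'll push straight in.

```bash
python3 -m inch '.66 .02 0 0 0 0 0;.66 .04 0 0 0 0 0;.66 .06 0 0 0 0 0;.66 .08 0 0 0 0 0;.66 .1 0 0 0 0 0;.66 .12 0 0 0 0 0;.66 .14 0 0 0 0 0;.66 .16 0 0 0 0 0;.66 .18 0 0 0 0 0;.66 .2 0 0 0 0 0;.66 .215 0 0 0 0 0;.66 .215 0 0 0 0 0'; python3 -m inch '.66 .006 0 0 0 0 0;.66 .01 0 0 0 0 0;.66 .01 0 0 0 0 0'
python3 look.py side pics/s6.png
python3 - <<'E'
from h import *;from station import arm
s=arm.get_state();plan(s,(-.0555,-.034),.015,TH)
E
```

```text
t: 16.05
eef_pos: [0.5351, -0.0627, 0.016]
ee_rot: [3.142, -0.001, 0.09]
force: [-0.2, -0.5, -0.4]
width: 0.03
t: 16.35
eef_pos: [0.5369, -0.0626, 0.016]
ee_rot: [3.142, 0.0, 0.09]
force: [-1.4, -0.9, -0.2]
width: 0.03
top yellow [ 24.2 170.1] [21.5 54.8] 5.9
side red [ 24.6 -33.8] [15.9 51.7] 4.3
side green [  -4.1 -119.9] [73.3 24.7] 7.6
side yellow [ -6.3 171.5] [82.4 56.6] 0.6
rack now [-0.0586 -0.0331] z 0.0159 yaw 0.0902 F [-2.14 -0.6   0.55] w 0.0301
shift [0.0103 0.0031 0.0032] turn [0.     0.     0.0031]
```

View pics/s6.png

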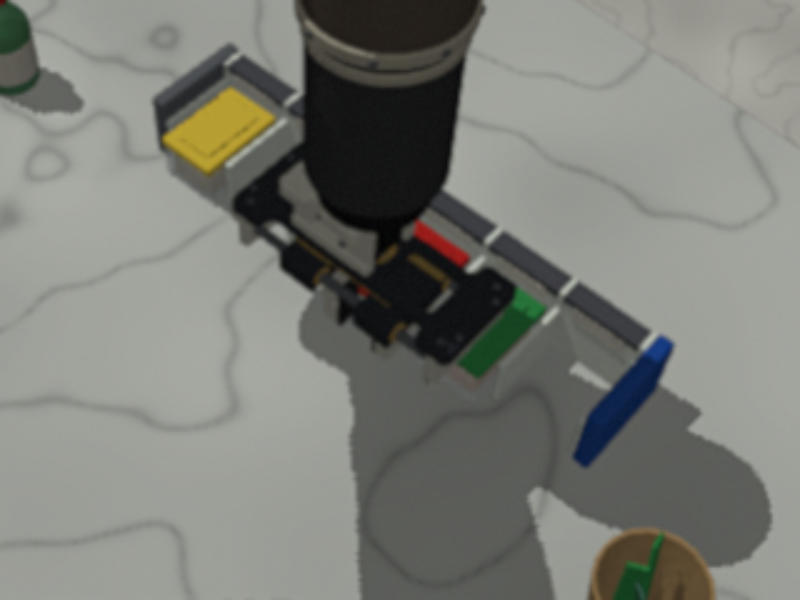

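The box is in the gap with its front edge at about 32 to 33 mm, close to the 34 mm back. I'll press a millimetre at a time until the force rises.

```bash
python3 -m inch '.66 .004 0 0 0 0 0;.66 .004 0 0 0 0 0';python3 -m inch '.66 .004 0 0 0 0 0;.66 .004 0 0 0 0 0';python3 -m inch '.66 .004 0 0 0 0 0;.66 .004 0 0 0 0 0'; python3 -m inch '.66 .004 0 0 0 0 0;.66 .004 0 0 0 0 0'
```

```text
t: 16.65
eef_pos: [0.5387, -0.0623, 0.016]
ee_rot: [-3.142, -0.001, 0.09]
force: [-0.3, -0.6, -1.2]
width: 0.03
t: 16.85
eef_pos: [0.5398, -0.0622, 0.016]
ee_rot: [-3.142, -0.0, 0.09]
force: [-0.8, 0.7, -0.6]
width: 0.0298
t: 17.05
eef_pos: [0.541, -0.0621, 0.016]
ee_rot: [-3.142, -0.0, 0.09]
force: [-1.7, -0.1, -0.2]
width: 0.0296
t: 17.25
eef_pos: [0.5412, -0.0622, 0.0158]
ee_rot: [3.142, 0.001, 0.09]
force: [-4.4, 0.3, 2.8]
width: 0.0302
```

```bash
python3 -m inch '.66 .004 0 0 0 0 0;.66 .004 0 0 0 0 0;.66 .004 0 0 0 0 0;.66 .004 0 0 0 0 0'; python3 -m inch '.66 -.03 0 0 0 0 0;.66 -.08 0 0 0 0 0;.66 -.15 0 -.1 0 0 0;.66 -.3 0 -.3 0 0 0;.66 -.4 0 -.5 0 0 0;.66 -.4 0 -.5 0 0 0;.66 -.4 .3 -.5 0 0 0;.66 -.4 .7 -.5 0 0 0;.66 -.4 .9 -.5 0 0 0'
```

```text
t: 17.65
eef_pos: [0.5412, -0.0622, 0.0157]
ee_rot: [3.142, 0.003, 0.09]
force: [-7.5, 1.0, 6.6]
width: 0.0296
t: 18.55
eef_pos: [0.4383, -0.2234, 0.1675]
ee_rot: [3.14, -0.005, 0.093]
force: [1.7, 0.9, -0.5]
width: 0.0296
```

```bash
python3 -m inch '.66 0 0 0 0 0 0;.66 0 0 0 0 0 0;.66 0 0 0 0 0 0';python3 look.py top pics/t7.png; python3 - <<'E'
from h import *;from station import arm
for n in("top","side"):
    f=arm.grab_frame(n);P=cloud(f);z=P[...,2]
    cv2.imwrite(f"pics/{n}8.png",f["img"][:,:,::-1])
print(arm.get_state())
E
```

```text
t: 18.85
eef_pos: [0.4372, -0.2219, 0.166]
ee_rot: [3.142, -0.001, 0.09]
force: [0.5, 0.4, 0.3]
width: 0.0296
top red [ -3.7 -34.2] [53.1 78.2] 90.0
top green [  -6.8 -102.4] [52.1 80.2] 88.7
top yellow [ -5.3 169.3] [81.5 54.2] 0.6
side yellow [ -6.4 170.2] [82.9 54.6] 0.4
{'t': 19.05, 'q': array([-6.60470366e-02,  1.03790594e-01, -4.73330506e-01, -1.60275695e-07,
       -9.93016882e-01,  1.72907426e+00]), 'qd': array([-0.00244335,  0.00042894,  0.00194358,  0.00026434, -0.00193063,
        0.00068298]), 'joint_efforts': array([-2.22544433e-01, -3.46370745e+01,  2.61607057e+01,  6.12382695e+00,
        7.79029657e-02, -7.02142468e-03]), 'eef_pos': array([ 0.43744901, -0.22115334,  0.16617515]), 'ee_rot': array([ 3.14148902e+00, -6.50137921e-04,  9.22308405e-02]), 'force': array([ 0.80141969, -0.70172557, -0.53402956]), 'moment': array([-0.03492959, -0.06294426,  0.02647765]), 'width': 0.02975601885383376}
```

View pics/t7.png

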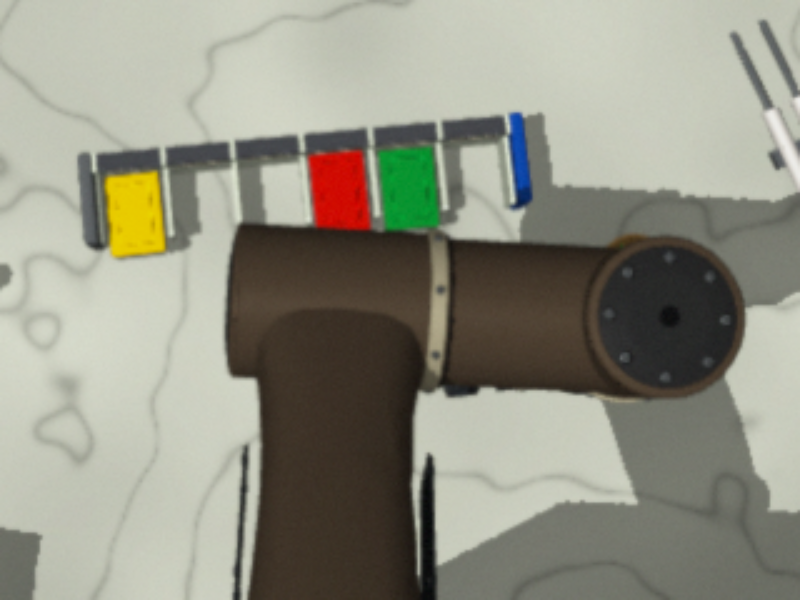

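View pics/side8.png

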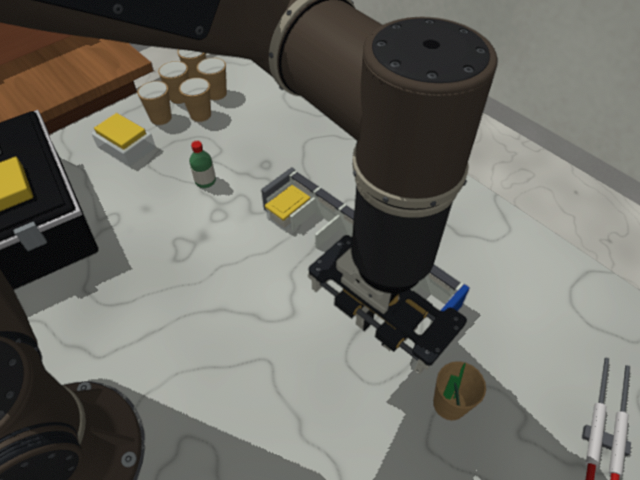

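The top view shows the red box level with the green one in the third gap from the blue cap, at about (340,190), with a measured centre of (−4, −34) mm and about 0° of turn. In the side view the cup (459,390) and bottle (203,165) are where they started. The arm is clear at a TCP height of 0.166 m, so I'm handing in.

```bash
python3 -c "
from station import arm
print(arm.job_done())"
```

```text
the job is handed in; nothing more can be done
None
```

The red-lidded box is filed in the third gap from the blue cap, and the job was handed in at about 19 s. No verdict was reported back.

- **Counting:** The blue cap is on the right. I slid the shut fingers along the rail over the first, second and third gaps. The force read 7–8 N at each stop, and I lifted off at the middle of the third (rack y about −35 mm).
- **Pushing:** With the fingers about 30 mm apart, I pushed the box sideways in line with the gap. I then pushed it in from behind until it stopped against the back with the force rising to about 7.5 N.
- **Last checks:** The top camera puts the box centre at rack (−3.7, −34.2) mm, turned about 0°. Nominal home is −6 mm, so it reads 2 mm deep, about the calibration's accuracy. The green and yellow boxes measure within 1–2 mm of where they started. The cup and bottle look unmoved in the pictures, but I did not re-measure them in 3D.
- **Not confirmed:** At the end the side camera's view of the red and green boxes was blocked by the arm, so their final positions rest on the top view alone.

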